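Index the sampling arm one hole towards the waiting vial

TASK

The swing arm of the vial sampling stand must move from its middle hole to the next hole on the side where the tall headspace vial is standing. Hook a fingertip under the pull ring of the spring index pin (do not pinch the ring), lift the pin out of its hole, swing the arm one hole towards the tall vial, and let the pin drop fully home in that hole. Do not move the vials, the beaker or the jar.

Things in the scene. Friction and masses are not known exactly. Their poses are not given: they have to be found in the camera images.
- stand: Grey vial sampling stand fixed to the worktop: base plate 275 x 220 x 10 mm, a post at its far end, a raised index plate. Origin on the worktop, on the post's axis; -x points along the middle hole towards the robot side, +y to the left seen from the robot, z up. The base covers x -0.230 to 0.045, y -0.110 to 0.110. Vial stations lie 190 mm from the post axis, in line with the holes.
- plate_hole (a point): Mouth of the middle hole, in which the pin starts, in the top of the aluminium index plate (74 x 200 mm, top 105 mm above the worktop). Five holes lie on a 120 mm circle about the post axis, 20 degrees (0.349 rad, 42 mm) apart; this is the third.
- pivot (a point): Point on the axis of the post at the height of the arm's upper face (117 mm above the worktop); the arm turns about the vertical through it. A cap on the axis stands 17 mm above this point.
- ring_centre (a point): Centre of the opening (52 mm wide, 42 mm high, corners rounded) of the steel pull ring on the pin; 162 mm above the worktop with the pin seated, 103 mm from the post axis, 45 mm above the arm. The ring leans back 45 degrees towards the post, so a finger pointing 45 degrees down and towards the post passes squarely through. Site axes are the arm's: -x outwards along the arm, z up.
- ring_top_bar (a point): Middle of the underside of the ring's straight top bar (steel, 6 mm round, 32 mm long): where a finger lifts. From ring_centre it is 15 mm towards the post and 15 mm up. The ring has no play: it rises with the pin and turns with the arm.
- ring_cover: Moulded grey cover, 10 mm thick, round the outside of the pull ring (top and sides, 78 mm over all); the ring is lifted by its bare steel inside, and must not be gripped by this outside.
- swing_arm (a joint): Angle of the swing arm (steel bar 30 mm wide, 208 mm long from the post axis, brass needle guide at its end up to 123 mm above the worktop), rad: 0 in the middle hole, where it starts; +0.349 in the next hole on the stand's +y side (left seen from the robot), -0.349 on the -y side; stops at 0.78. Friction under 1 N at the ring; stays where it is left.
- index_pin (a joint): Height of the spring index pin above its seat, m: 0 fully home in a hole, 0.012 when its foot stands on the index plate between holes, stop at 0.022. Spring and weight press down with about 5.7 N seated, 8.7 N at the stop. Pin 10 mm with a round foot, holes 12.4 mm: sliding along the plate it drops into a hole by itself. It is 120 mm from the post axis.
- tall_vial_mid (a point): Tall glass headspace vial (23 mm across, 77 mm high) standing loose on the base at the station on one side of the arm, left or right; point at its mid-height. The arm passes 9 mm over it.
- short_vial_mid (a point): Short glass vial (12 mm across, 33 mm high) standing loose at the station on the other side; point at its mid-height.
- beaker: Small glass beaker (48 mm across, 58 mm high) on the worktop to the right of the stand; origin at the centre of its underside.
- jar: Small jar with a screw lid (39 mm across, 47 mm high) on the worktop to the left of the stand; origin at the centre of its underside.
There are look-alikes about, which are no part of the job. What is meant by the part that bears tall_vial_mid is not pink, and is the smaller of those in its own colour.

How it is judged:
By the outcome, as a careful person would: the job done as asked, in the order asked, and still so for the second after the job is handed in, with the robot touching nothing.
It also fails if it takes over 45 s, if anything falls off the work surface, if the arm or the gripper's body presses on something with over 40 N, if the wrist force passes 120 N, or if a joint passes its speed limit or range.

ROBOT

A 6-joint arm with a two-finger parallel gripper is mounted at the origin on a cart in front of the work surface, level with it; the furniture and walls round the work are solid. World frame = base frame: x ahead of the robot, y to its left, z up, the work surface at z = 0. Lengths are in mm, angles in rad, forces in N, time in s.
With the tool pointing down it reaches from about 350 to 975 mm from the base axis. Payload 7.1 kg.
Tool frame: the origin (TCP) lies at the very end of the fingers, on their centre line; the grasp point (between the pads) lies 19 mm behind it; z points along the fingers, y is the line along which they close (so a half turn about z gives the same grasp; the last joint's range is limited). The gripper opens to 88 mm and grips with 3 to 60 N. Pads are 20 mm wide; open, the fingers measure 115 mm over their backs; the gripper's body (75 mm by 178 mm) begins 61 mm behind the grasp point.
Start: joints at [-1.319, 0.423, 1.63, -0, 1.089, -0.019], TCP at [167.208, -602.201, 222.675] pointing down, gripper open.
Joint ranges: [-3, 3], [-0.9, 2.11], [0.09, 2.58], [-1.31, 4.45], [0.11, 2.69], [-2.54, 2.54]. Speed limits (rad/s): [2.39, 2.39, 3.01, 3.14, 3.14, 3.14].

INTERFACE

Orientations are given as a rotation vector (axis times angle).
In Python, from workcell import ctrl gives the robot as it stands. The module is installed in compiled form; this text tells all that it offers.
- The arm moves only by the shell command python3 -m inch 'ROWS'. ROWS is JSON, a list of rows, each a list of 7 numbers: the shift along the tool's x, y, z scaled (see below), then the turn, a rotation vector about the tool's x, y, z scaled (see below), then the closure, from -1 (fully open) to 1 (shut). In form: [[tx, ty, tz, wx, wy, wz, hand], ...]. A call has 1 to 10 rows; each row is the pose to reach, as a shift and turn from the pose commanded when the call began, along the tool's axes at that moment; what a row does not reach only later rows make up. The controller multiplies each number of a shift by 0.15 m and each number of a turn by pi/4 rad. A row lasts 1/8 s, in which the tool goes at most 62.5 mm and 10.7 degrees, less where a joint would pass 70% of its speed; a pose out of reach is approached as far as the arm can. A call with a number of a shift or a turn outside -1 to 1 is refused whole. A call with a gripper value outside its range is refused whole. The fingers move at their own pace and stop on an object; the grip force is fixed at half the most. Time passes only in rows, so rows that repeat a pose let the fingers close. It gives the time, the measured TCP pose, the force, the opening and the grip force at its end, in the units of the state.
- ctrl.get_obs(): the state, without advancing time (a new reading comes with each control period).
- ctrl.get_image(name): name is "scene" or "top" or "wrist"; returns the picture (420x560x3 uint8, red, green, blue); there is no depth.
- ctrl.camera_params(name): a dict with "vfov" (degrees; the focal length in pixels is half the picture's height over the tangent of half this angle, whatever the lens; pixels are square), "cx", "cy" (the principal point, pixels), "eye" and "attitude" of the camera in the world; the wrist camera has in their place "tool_from_camera" (4x4, takes a point from camera to tool coordinates, whose origin is the TCP and whose axes are the flange's). Camera axes: x right, y up, looking along -z (the intrinsics and any distortion apply to the point x, -y, -z); pixel columns grow to the right and rows downward; lengths in mm; the calibration is good to about 2 mm. A picture is of the moment at which its call begins: read the wrist's pose just before it. camera_params takes no time and is no camera call.
- ctrl.close_job(): hands the job in; it is judged then, once.
The state is a dict: "t": time; "qpos": joint angles; "qvel": joint speeds; "joint_torque": joint torques, N m; "ee_pos": TCP position; "orientation": TCP orientation; "ft_force": force on the tool from outside, world axes, zero at the start; "moment": the same for the moment, N m; "width": finger opening in mm; "grasp_force": force on a finger pad.
Only numpy, scipy, OpenCV 4.12 (cv2) and the standard library are available. Lean on these libraries where they do the work, as an engineer would, in place of code of your own. Each camera call takes 0.05 s, during which the arm holds its last target. There are 200 camera calls.

## Working session

There is one attempt and no reset: what is moved stays moved. The work goes in short steps, Python scripts to look and compute and a shell command to move; the robot and the scene stay as the last step left them, time stands still between calls to the robot, and variables do not carry over. Pictures are saved under pics/ and viewed, at most 10 in all, crops included, and the job is handed in when it is done.

```bash
mkdir -p pics
python3 - <<'E'
from workcell import ctrl
import cv2
for n in("scene","top"):
    print(n,ctrl.camera_params(n))
    cv2.imwrite(f"pics/{n}0.png",ctrl.get_image(n)[:,:,::-1])
print(ctrl.camera_params("wrist"))
o=ctrl.get_obs();print(o)
E
```

```text
scene {'vfov': 54.04076909771509, 'cx': 280.276101624304, 'cy': 213.42270368294072, 'eye': array([186.58122234, 768.00968586, 492.90222104]), 'attitude': array([ 0.39889237, -1.42818235, -2.23497716])}
top {'vfov': 51.96616343444661, 'cx': 278.5105981789262, 'cy': 207.0623127878379, 'eye': array([ 450.77600995,   56.57991445, 1257.18763943]), 'attitude': array([ 0.08543997, -0.11585295, -1.54390077])}
{'vfov': 69.33160386867799, 'cx': 285.24542759323987, 'cy': 203.94067802911934, 'tool_from_camera': array([[ 5.39777836e-04,  9.64303655e-01,  2.64798356e-01,
         7.30178730e+01],
       [ 9.99999824e-01, -5.85328305e-04,  9.31141843e-05,
         1.52303729e-01],
       [ 2.44784321e-04,  2.64798259e-01, -9.64303802e-01,
        -1.61753607e+02],
       [ 0.00000000e+00,  0.00000000e+00,  0.00000000e+00,
         1.00000000e+00]])}
{'t': 0.1, 'qpos': array([-1.31898459e+00,  4.23747115e-01,  1.63061440e+00, -2.07978900e-06,
        1.08859935e+00, -1.89987177e-02]), 'qvel': array([-0.00222617,  0.00092044, -0.00158979, -0.00142565,  0.0004966 ,
       -0.00047912]), 'joint_torque': array([ 4.11170413e-04, -5.45609701e+01, -2.74325198e+01,  6.45685382e-02,
        1.88059226e-02, -2.52326544e-05]), 'ee_pos': array([ 167.09435571, -601.72510814,  221.98991417]), 'orientation': array([-3.11149023e+00, -4.23907453e-01,  2.52378406e-04]), 'ft_force': array([-0.66975884, -0.44166   , -0.86474129]), 'moment': array([0.00509308, 0.0330047 , 0.04291294]), 'grasp_force': 0.0, 'width': 87.83467151484896}
```

View pics/scene0.png

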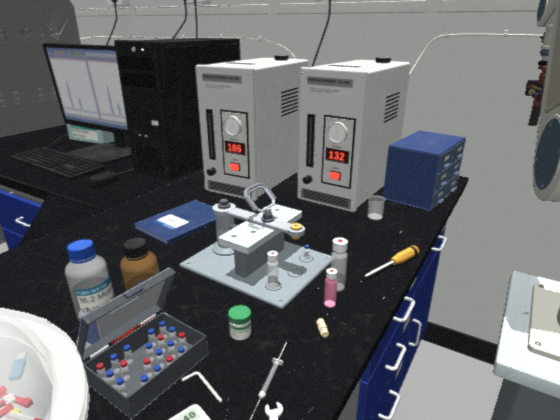

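View pics/top0.png

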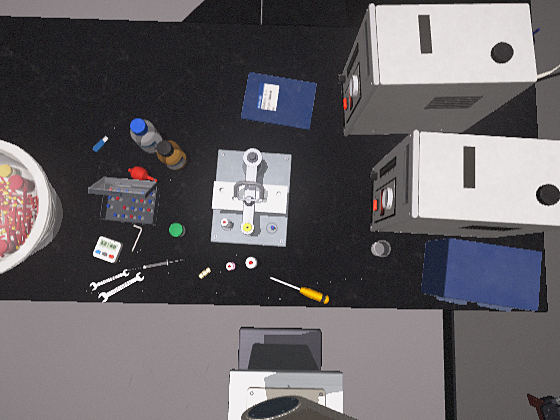

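```bash
cat > h.py <<'E'
import numpy as np
from scipy.spatial.transform import Rotation as R
from workcell import ctrl
def cam(n,o=None):
    p=ctrl.camera_params(n); f=210/np.tan(np.radians(p['vfov']/2))
    if n=="wrist":
        T=p['tool_from_camera'];Rt=R.from_rotvec(o['orientation']).as_matrix()
        return f,p['cx'],p['cy'],Rt@T[:3,:3],Rt@T[:3,3]+o['ee_pos']
    return f,p['cx'],p['cy'],R.from_rotvec(p['attitude']).as_matrix(),p['eye']
def ray(c,u,v,z):
    f,cx,cy,M,e=c; d=M@np.array([(u-cx)/f,-(v-cy)/f,-1]); return e+d*(z-e[2])/d[2]
def proj(c,P):
    f,cx,cy,M,e=c; q=M.T@(np.array(P)-e); return cx-f*q[0]/q[2],cy+f*q[1]/q[2]
E
python3 - <<'E'
import cv2,numpy as np
from h import *
t=cv2.imread("pics/top0.png");s=cv2.imread("pics/scene0.png")
a=cv2.resize(t[140:250,200:300],None,fx=4,fy=4,interpolation=cv2.INTER_CUBIC)
b=cv2.resize(s[180:305,170:270+90],None,fx=3.52,fy=3.52,interpolation=cv2.INTER_CUBIC)[:440]
b=cv2.resize(b,(400,263)); b=cv2.copyMakeBorder(b,0,177,0,0,cv2.BORDER_CONSTANT)
cv2.imwrite("pics/crop.png",np.hstack([a,b]))
hsv=cv2.cvtColor(t,cv2.COLOR_BGR2HSV)
m=cv2.inRange(hsv,(20,100,100),(35,255,255))
n,_,st,ce=cv2.connectedComponentsWithStats(m)
c=cam("top")
for i in range(1,n):
    if st[i,4]>15: print("yellow",ce[i],st[i,4],ray(c,*ce[i],123))
for u,v,z in[(252,157,134),(247,228,123),(225,223,87),(271,228,43)]: print(u,v,ray(c,u,v,z))
E
```

```text
yellow [  6.11363636 167.88636364] 44 [683.68357635 760.51139567 123.        ]
yellow [246.85454545 226.90909091] 55 [542.83624565 118.39824375 123.        ]
yellow [311.20833333 293.56547619] 168 [373.91892907 -53.7505774  123.        ]
yellow [326.28 299.68] 25 [359.21069774 -93.0389144  123.        ]
252 157 [728.96128887 110.18889755 134.        ]
247 228 [539.96700504 117.92193467 123.        ]
225 223 [554.92787705 180.0282874   87.        ]
271 228 [547.9397619   54.60329148  43.        ]
```

View pics/crop.png

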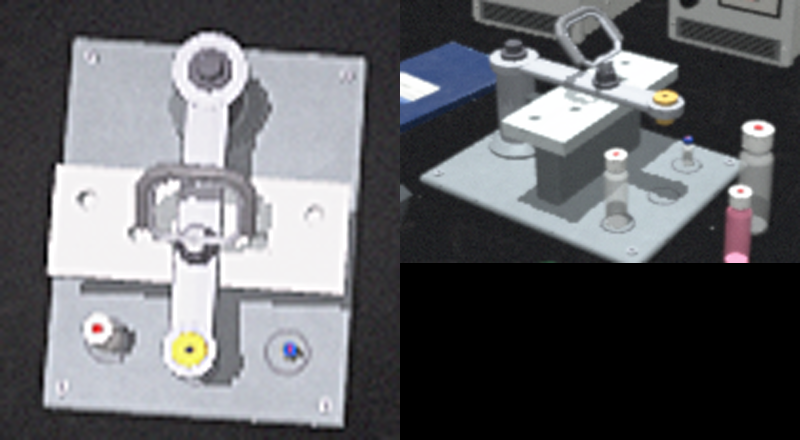

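Look-alikes for the tall vial in the scene picture: white vial on the base (272,268), larger white vial off the stand (340,262) and pink vial (331,287). The short blue-capped vial is at (306,253). The crop confirms the choice: the smaller white vial stands on the base at the left (+y) station, so the target is +0.349.

```bash
cat >> h.py <<'E'
P0=np.array([730.5,109.3]);PSI=-0.048
def pose(d,e=0,lift=0,th=0,tilt=45):
    a=PSI-th; i=np.array([np.cos(a),np.sin(a),0]);k=np.array([0,0,1.]);s=np.radians(tilt)
    z=np.sin(s)*i-np.cos(s)*k; x=np.cos(s)*i+np.sin(s)*k
    C=np.append(P0,0)-103*i+162*k
    return C+d*z+e*x+lift*k, np.c_[x,np.cross(z,x),z]
def rows(p,M,o=None):
    o=o or ctrl.get_obs();A=R.from_rotvec(o['orientation']).as_matrix()
    print("shift",np.round(A.T@(p-o['ee_pos'])/150,3),"turn",np.round(R.from_matrix(A.T@M).as_rotvec()/(np.pi/4),3),"t",round(o['t'],2))
E
python3 - <<'E'
from h import *
print(pose(-120),R.from_rotvec(ctrl.get_obs()['orientation']).as_matrix().round(3))
rows(*pose(-120))
E
```

```text
(array([542.86355115, 118.31347296, 246.85281374]), array([[ 7.06292351e-01, -4.79815701e-02,  7.06292351e-01],
       [-3.39280936e-02, -9.98848221e-01, -3.39280936e-02],
       [ 7.07106781e-01, -3.46944695e-18, -7.07106781e-01]])) [[ 0.964  0.268 -0.   ]
 [ 0.268 -0.964  0.001]
 [ 0.    -0.001 -1.   ]]
shift [ 3.698 -3.955 -0.16 ] turn [-0.161  0.992  0.384] t 0.1
```

```bash
python3 -m inch '[[0.92,-0.98,-0.1,0,0,0,1],[0.92,-0.98,-0.1,0,0,0,1],[0.92,-0.98,-0.1,0,0,0,1],[0.92,-0.98,-0.1,0,0,0,1],[0.92,-0.98,-0.1,0,0,0,1]]'
python3 -m inch '[[0.92,-0.98,-0.06,0,0,0,1],[0.92,-0.98,-0.06,0,0,0,1],[0.92,-0.98,-0.06,0,0,0,1],[0.92,-0.98,-0.06,0,0,0,1],[0.92,-0.98,-0.06,0,0,0,1]]'
python3 -m inch '[[0.92,-0.98,0,0,0,0,1],[0.92,-0.98,0,0,0,0,1],[0.92,-0.98,0,0,0,0,1],[0.92,-0.98,0,0,0,0,1],[0.92,-0.98,0,0,0,0,1]]'
python3 -c "
from h import *
rows(*pose(-120));print(ctrl.get_obs()['qpos'])"
```

```text
t: 0.72
ee_pos: [261.3, -423.5, 237.9]
orientation: [3.112, 0.427, -0.0]
ft_force: [-0.7, -0.5, -0.0]
width: 41.3
grasp_force: 0.0
t: 1.35
ee_pos: [355.0, -246.0, 246.7]
orientation: [3.112, 0.426, 0.0]
ft_force: [-0.9, 0.5, -0.6]
width: 0.2
grasp_force: 0.0
t: 1.98
ee_pos: [448.4, -67.7, 246.3]
orientation: [3.112, 0.424, -0.001]
ft_force: [0.5, -0.9, -0.8]
width: 0.3
grasp_force: 0.0
shift [ 0.939 -1.026 -0.004] turn [-0.159  0.992  0.385] t 1.98
[-1.75620491e-01  1.35840713e-01  1.97111230e+00 -6.85630495e-04
  1.03525096e+00  1.12454487e+00]
```

```bash
python3 -m inch '[[0.94,-1,-0.1,-0.16,0.99,0.385,1],[0.94,-1,-0.1,-0.16,0.99,0.385,1],[0.94,-1,-0.1,-0.16,0.99,0.385,1],[0.94,-1,-0.1,-0.16,0.99,0.385,1],[0.94,-1,-0.1,-0.16,0.99,0.385,1],[0.94,-1,-0.1,-0.16,0.99,0.385,1],[0.94,-1,-0.1,-0.16,0.99,0.385,1]]'
python3 - <<'E'
from h import *
import cv2
o=ctrl.get_obs();rows(*pose(-120));rows(*pose(-60));print(o['qpos'])
im=ctrl.get_image("wrist")[:,:,::-1].copy();c=cam("wrist",o)
cv2.imwrite("pics/w1.png",im)
pv=P0; i=-np.array([-np.cos(PSI),-np.sin(PSI)])
for n,r,z in[("cap",0,134),("ringc",103,162),("bar",88,177),("guide",190,123),("pin",120,117)]: print(n,proj(c,[*(pv-r*i),z]))
E
```

```text
t: 2.85
ee_pos: [548.2, 95.5, 284.7]
orientation: [-2.923, 0.044, -1.135]
ft_force: [-0.8, -0.3, -0.1]
width: 0.7
grasp_force: 0.0
shift [-0.201 -0.147  0.161] turn [-0.035  0.057  0.008] t 2.85
shift [-0.183 -0.136  0.561] turn [-0.035  0.057  0.008] t 2.85
[ 0.2446732   0.03687026  2.20394836 -0.77182711  0.24324946  2.53842776]
cap (np.float64(273.2263524743908), np.float64(152.89096458744206))
ringc (np.float64(267.72249831580245), np.float64(216.3130763430207))
bar (np.float64(267.4802955964359), np.float64(197.04180134627927))
guide (np.float64(266.0074121204157), np.float64(308.1356110369076))
pin (np.float64(269.59090848302236), np.float64(245.84213085744392))
```

View pics/w1.png

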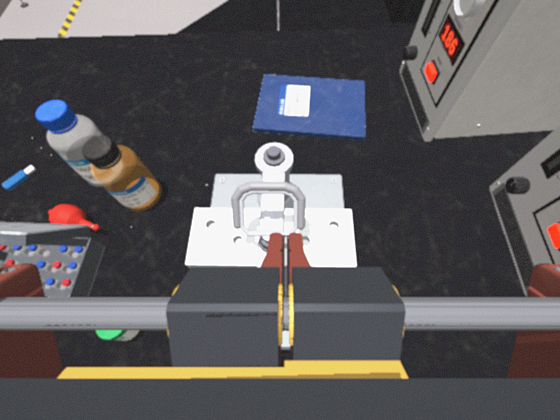

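Wrist view: post cap at (272,154), as predicted within about 1 px. Ring opening is centred near (269,215), so the stand pose is good. Joint 6 is at its limit, so I turn the tool half round for the same hook.

```bash
for i in 1 2 3; do :; done
python3 -m inch '[[0,0,-0.1,0,0,-1,1],[0,0,-0.1,0,0,-1,1],[0,0,-0.1,0,0,-1,1],[0,0,-0.1,0,0,-1,1],[0,0,-0.1,0,0,-1,1]]' | sed -n 2,3p
python3 -m inch '[[0,0,0,0,0,-1,1],[0,0,0,0,0,-1,1],[0,0,0,0,0,-1,1],[0,0,0,0,0,-1,1],[0,0,0,0,0,-1,1]]' | sed -n 2,3p
python3 -m inch '[[0,0,0,0,0,-1,1],[0,0,0,0,0,-1,1],[0,0,0,0,0,-1,1],[0,0,0,0,0,-1,1],[0,0,0,0,0,-1,1]]' | sed -n 2,3p
python3 - <<'E'
s=open('h.py').read().replace("return C+d*z+e*x+lift*k, np.c_[x,np.cross(z,x),z]","return C+d*z+e*x+lift*k, np.c_[-x,-np.cross(z,x),z]").replace("tilt=45","tilt=41")
open('h.py','w').write(s)
from h import *
rows(*pose(-80));o=ctrl.get_obs();print(o['ee_pos'],o['qpos'])
E
```

```text
ee_pos: [539.2, 97.1, 296.0]
orientation: [2.512, 0.993, 0.973]
ee_pos: [539.0, 97.7, 296.0]
orientation: [1.821, 1.763, 0.705]
ee_pos: [538.8, 98.0, 296.1]
orientation: [0.968, 2.234, 0.374]
shift [ 0.196 -0.025  0.526] turn [ 0.05   0.015 -0.994] t 4.78
[538.8371055   98.01209765 296.0626836 ] [ 2.55756820e-01  1.03526023e-03  2.20773309e+00 -7.02470705e-01
  2.70138940e-01  1.20924221e-01]
```

```bash
python3 -m inch '[[0.2,-0.025,0.3,0.05,0.015,-0.994,1],[0.2,-0.025,0.53,0.05,0.015,-0.994,1],[0.2,-0.025,0.53,0.05,0.015,-0.994,1],[0.2,-0.025,0.53,0.05,0.015,-0.994,1],[0.2,-0.025,0.53,0.05,0.015,-0.994,1],[0.2,-0.025,0.53,0.05,0.015,-0.994,1]]'
python3 - <<'E'
from h import *
rows(*pose(-80));rows(*pose(0));rows(*pose(24));o=ctrl.get_obs();print(o['ee_pos'],o['qpos'])
E
```

```text
t: 5.52
ee_pos: [575.4, 117.4, 221.6]
orientation: [0.06, 2.425, -0.021]
ft_force: [-0.2, 1.1, 0.0]
width: 0.5
grasp_force: 0.0
shift [-0.002 -0.004 -0.005] turn [ 0.     0.    -0.002] t 5.53
shift [-0.002 -0.004  0.529] turn [ 0.     0.    -0.002] t 5.53
shift [-0.002 -0.004  0.689] turn [ 0.     0.    -0.002] t 5.53
[575.41868827 117.40490952 221.59434456] [ 0.29876456  0.21355629  2.1775727  -1.29518195  0.23392099 -0.0150633 ]
```

Run:
```python
s=open('h.py').read().replace("tilt=41","tilt=32,hd=0.1").replace("    z=np.sin(s)*i-","    C=np.append(P0,0)-103*i+162*k; a+=hd; i=np.array([np.cos(a),np.sin(a),0])\n    z=np.sin(s)*i-").replace("    C=np.append(P0,0)-103*i+162*k\n","")
open('h.py','w').write(s)
from h import *
print(s[-700:])
rows(*pose(-70))
```

```text
-e[2])/d[2]
def proj(c,P):
    f,cx,cy,M,e=c; q=M.T@(np.array(P)-e); return cx-f*q[0]/q[2],cy+f*q[1]/q[2]
P0=np.array([730.5,109.3]);PSI=-0.048
def pose(d,e=0,lift=0,th=0,tilt=32,hd=0.1):
    a=PSI-th; i=np.array([np.cos(a),np.sin(a),0]);k=np.array([0,0,1.]);s=np.radians(tilt)
    C=np.append(P0,0)-103*i+162*k; a+=hd; i=np.array([np.cos(a),np.sin(a),0])
    z=np.sin(s)*i-np.cos(s)*k; x=np.cos(s)*i+np.sin(s)*k
    return C+d*z+e*x+lift*k, np.c_[-x,-np.cross(z,x),z]
def rows(p,M,o=None):
    o=o or ctrl.get_obs();A=R.from_rotvec(o['orientation']).as_matrix()
    print("shift",np.round(A.T@(p-o['ee_pos'])/150,3),"turn",np.round(R.from_matrix(A.T@M).as_rotvec()/(np.pi/4),3),"t",round(o['t'],2))

shift [-0.076 -0.029  0.068] turn [-0.076  0.2   -0.105] t 5.53
```

```bash
python3 -m inch '[[-0.08,-0.03,0.07,-0.076,0.2,-0.105,1],[-0.08,-0.03,0.07,-0.076,0.2,-0.105,1],[-0.08,-0.03,0.07,-0.076,0.2,-0.105,1]]'
python3 - <<'E'
from h import *
import cv2
o=ctrl.get_obs();print(o['qpos']);rows(*pose(-70));rows(*pose(-20));rows(*pose(22))
a=ctrl.get_image("wrist")[:,:,::-1];b=ctrl.get_image("scene")[:,:,::-1]
b=cv2.resize(b[150:300,170:370],(560,420))[:, :]
cv2.imwrite("pics/w2.png",cv2.resize(np.hstack([a,b]),(800,300)))
E
```

```text
t: 5.9
ee_pos: [585.6, 104.2, 219.4]
orientation: [-0.012, 2.547, -0.035]
ft_force: [-0.4, 0.2, -0.7]
width: 0.5
grasp_force: 0.0
[ 0.23556101  0.22067209  2.09602704 -0.56156471  0.29038961 -0.84734317]
shift [-0.036  0.053  0.006] turn [-0.065  0.045 -0.036] t 5.9
shift [-0.024  0.07   0.339] turn [-0.065  0.045 -0.036] t 5.9
shift [-0.014  0.084  0.619] turn [-0.065  0.045 -0.036] t 5.9
```

View pics/w2.png

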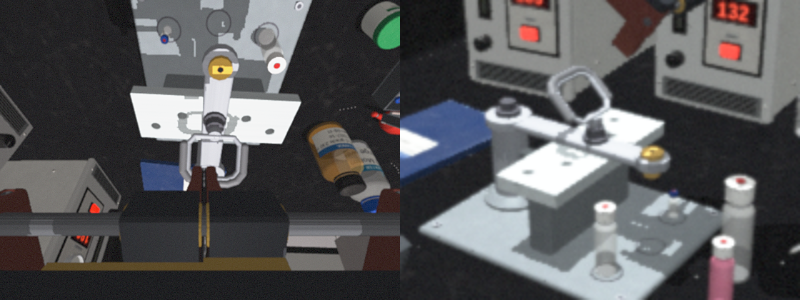

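The wrist view (left half) shows the closed fingers at (205,180) heading into the ring opening, and the ring is clear.

```bash
python3 -m inch '[[-0.03,0.06,0.1,-0.065,0.045,-0.036,1],[-0.025,0.07,0.2,-0.065,0.045,-0.036,1],[-0.024,0.07,0.34,-0.065,0.045,-0.036,1],[-0.024,0.07,0.34,-0.065,0.045,-0.036,1]]'
python3 - <<'E'
from h import *
o=ctrl.get_obs();print(o['qpos']);rows(*pose(-20));rows(*pose(22))
E
```

```text
t: 6.5
ee_pos: [616.2, 113.3, 176.6]
orientation: [-0.072, 2.585, 0.014]
ft_force: [1.0, 0.3, 0.6]
width: 0.4
grasp_force: 0.0
[ 0.20351941  0.33696857  2.04243664 -0.37494738  0.22681714 -1.07987257]
shift [-0.013  0.002 -0.01 ] turn [-0.003 -0.003  0.005] t 6.5
shift [-0.014  0.003  0.27 ] turn [-0.003 -0.003  0.005] t 6.5
```

```bash
python3 -m inch '[[-0.014,0,0.08,0,0,0,1],[-0.014,0,0.16,0,0,0,1],[-0.014,0,0.22,0,0,0,1],[-0.014,0,0.27,0,0,0,1],[-0.014,0,0.27,0,0,0,1]]'
python3 - <<'E'
from h import *
import cv2
o=ctrl.get_obs();print(o['qpos']);rows(*pose(22));rows(*pose(22,10));rows(*pose(22,10,16))
a=ctrl.get_image("wrist")[:,:,::-1];b=ctrl.get_image("scene")[:,:,::-1]
b=cv2.resize(b[150:255,200:340],(560,420))
cv2.imwrite("pics/w3.png",cv2.resize(np.hstack([a,b]),(800,300)))
E
```

```text
t: 7.12
ee_pos: [640.3, 114.8, 145.0]
orientation: [-0.076, 2.582, 0.015]
ft_force: [-0.1, -1.1, -0.1]
width: 0.6
grasp_force: 0.0
[ 0.19585749  0.42262946  2.00941482 -0.46243998  0.1740044  -0.99897846]
shift [0.011 0.001 0.006] turn [-0.002 -0.     0.009] t 7.12
shift [-0.055  0.     0.006] turn [-0.002 -0.     0.009] t 7.12
shift [-0.112 -0.    -0.085] turn [-0.002 -0.     0.009] t 7.12
```

View pics/w3.png

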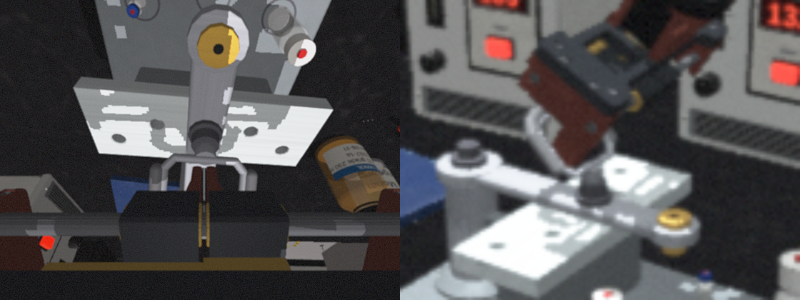

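Fingers are through the ring opening (left half (205,180), right half (575,140)). Next I lift.

```bash
python3 -m inch '[[-0.03,0,0.006,0,0,0,1],[-0.055,0,0.006,0,0,0,1],[-0.075,0,-0.025,0,0,0,1],[-0.095,0,-0.055,0,0,0,1],[-0.112,0,-0.085,0,0,0,1],[-0.112,0,-0.085,0,0,0,1]]'
python3 - <<'E'
from h import *
import cv2
o=ctrl.get_obs();print(o['qpos']);rows(*pose(22,10,16))
a=ctrl.get_image("wrist")[:,:,::-1];b=ctrl.get_image("scene")[:,:,::-1]
b=cv2.resize(b[150:255,200:340],(560,420))
cv2.imwrite("pics/w4.png",cv2.resize(np.hstack([a,b]),(800,300)))
E
```

```text
t: 7.98
ee_pos: [646.4, 115.0, 164.6]
orientation: [-0.075, 2.584, 0.014]
ft_force: [-4.6, -0.5, -7.2]
width: 0.4
grasp_force: 3.9
[ 0.19408014  0.39456473  1.98635299 -0.35480029  0.22233643 -1.10993352]
shift [-0.008  0.001  0.005] turn [-0.002 -0.003  0.009] t 7.97
```

View pics/w4.png

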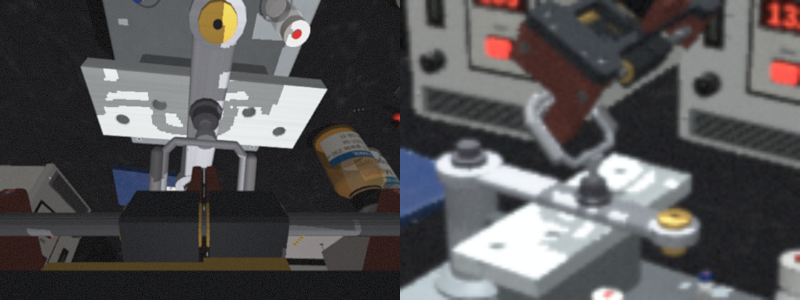

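```bash
python3 -m inch '[[-0.01,0,-0.012,0,0,0,1],[-0.02,0,-0.024,0,0,0,1],[-0.02,0,-0.024,0,0,0,1]]'
python3 - <<'E'
from h import *
for l in (16,19): rows(*pose(22,10,l))
for t in (.07,.14,.21,.28,.349): rows(*pose(22,10,19,t,hd=.1+.1*t/.349))
E
```

```text
t: 8.45
ee_pos: [646.5, 115.0, 168.5]
orientation: [-0.075, 2.586, 0.014]
ft_force: [-6.9, -1.3, -7.9]
width: 0.1
grasp_force: 4.8
shift [0.006 0.002 0.026] turn [-0.003 -0.004  0.009] t 8.45
shift [-0.004  0.002  0.009] turn [-0.003 -0.004  0.009] t 8.45
shift [-0.01   0.043  0.012] turn [ 0.031 -0.004  0.063] t 8.45
shift [-0.018  0.083  0.017] turn [ 0.065 -0.004  0.117] t 8.45
shift [-0.029  0.122  0.023] turn [ 0.098 -0.004  0.171] t 8.45
shift [-0.042  0.161  0.031] turn [ 0.132 -0.004  0.225] t 8.45
shift [-0.057  0.198  0.04 ] turn [ 0.165 -0.004  0.278] t 8.45
```

```bash
python3 -m inch '[[-0.003,0.02,0.002,0.015,0,0.03,1],[-0.006,0.041,0.003,0.031,0,0.055,1],[-0.01,0.061,0.005,0.05,0,0.082,1],[-0.014,0.081,0.008,0.065,0,0.11,1],[-0.02,0.1,0.011,0.082,0,0.136,1],[-0.025,0.12,0.014,0.098,0,0.163,1],[-0.038,0.159,0.022,0.132,0,0.217,1],[-0.053,0.196,0.031,0.165,0,0.27,1],[-0.053,0.196,0.031,0.165,0,0.27,1]]'
cat > look.py <<'E'
from h import *
import cv2,sys
o=ctrl.get_obs();print(o['qpos'],o['ft_force']);rows(*pose(22,10,19,.349,hd=.2))
a=ctrl.get_image("wrist")[:,:,::-1];b=ctrl.get_image("scene")[:,:,::-1];t=ctrl.get_image("top")[:,:,::-1]
cv2.imwrite("pics/top_"+sys.argv[1],t)
c=cam("top")
m=cv2.inRange(cv2.cvtColor(t,cv2.COLOR_BGR2HSV),(20,100,100),(35,255,255));m[:,:200]=0;m[250:]=0;m[:,300:]=0
v,u=np.nonzero(m)
if len(u):
    p=ray(c,u.mean(),v.mean(),123)[:2];q=p-ray(c,252.5,156.6,134)[:2];print("top guide",len(u),p,"th",np.arctan2(q[1],-q[0])+PSI)
cw=cam("wrist",o);m=cv2.inRange(cv2.cvtColor(a,cv2.COLOR_BGR2HSV),(18,90,90),(35,255,255));m[200:]=0
n,_,st,ce=cv2.connectedComponentsWithStats(m)
for i in range(1,n):
    if st[i,4]>60:
        p=ray(cw,*ce[i],123)[:2];q=p-P0;print("wrist",ce[i],st[i],p,np.hypot(*q),"th",np.arctan2(q[1],-q[0])+PSI)
b=cv2.resize(b[150:255,200:340],(560,420))
cv2.imwrite("pics/"+sys.argv[1],cv2.resize(np.hstack([a,b]),(800,300)))
E
python3 look.py w5.png
```

```text
t: 9.57
ee_pos: [654.0, 146.5, 168.2]
orientation: [0.246, 2.575, -0.072]
ft_force: [-9.9, 4.6, -6.6]
width: 0.4
grasp_force: 6.4
[ 0.32343348  0.42442646  1.92046052 -0.73960028  0.39765158 -0.42479589] [-9.93219093  4.59843434 -6.63692676]
shift [-0.006 -0.007  0.009] turn [ 0.002 -0.002  0.008] t 9.57
top guide 7 [646.36817537 150.2887968 ] th 0.41120380557194947
wrist [330.89473684  32.36243047] [ 305    3   53   60 2337] [559.47584363 185.14511115] 187.08752749715381 th 0.3694153495696062
```

View pics/w5.png

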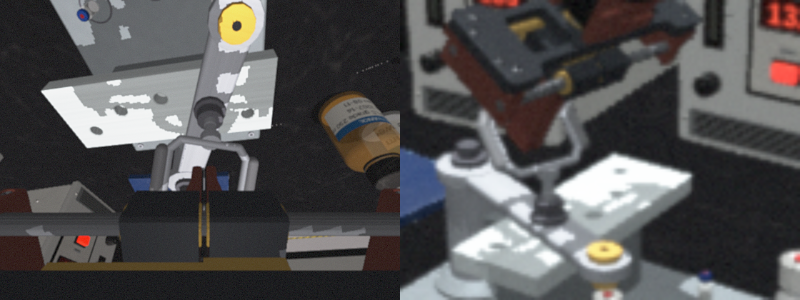

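The arm has been carried round with the pin up (guide yellow at wrist (331,32), angle about 0.37, slightly past). I ease back about 2 mm and lower.

```bash
python3 -m inch '[[0,-0.006,0,0,0,0,1],[0,-0.011,0,0,0,0,1],[0.005,-0.011,0.008,0,0,0,1],[0.011,-0.011,0.017,0,0,0,1],[0.018,-0.011,0.028,0,0,0,1],[0.025,-0.011,0.04,0,0,0,1],[0.025,-0.011,0.04,0,0,0,1]]'
python3 look.py w6.png
```

```text
t: 10.6
ee_pos: [653.3, 144.2, 161.0]
orientation: [0.246, 2.576, -0.073]
ft_force: [-11.1, 3.4, -5.8]
width: 0.3
grasp_force: 6.9
[ 0.31971105  0.43461449  1.92667725 -0.76391716  0.38431371 -0.40114341] [-11.12788703   3.43153339  -5.84047279]
shift [-0.033  0.009 -0.031] turn [ 0.002 -0.003  0.008] t 10.6
top guide 1 [640.14901993 166.39752651] th 0.5208664416898636
wrist [326.28209192  36.11133122] [ 299    6   56   62 2524] [557.38529319 180.32719891] 187.11911901259853 th 0.34134530338752844
```

```bash
python3 -m inch '[[0.009,0,0.012,0,0,0,1],[0.018,0,0.023,0,0,0,1],[0.027,0,0.034,0,0,0,1],[0.036,0,0.046,0,0,0,1],[0.05,0,0.052,0,0,0,1],[0.065,0,0.055,0,0,0,1],[0.065,0,0.055,0,0,0,1]]'
python3 look.py w7.png
```

```text
t: 11.62
ee_pos: [652.9, 144.9, 151.8]
orientation: [0.245, 2.57, -0.071]
ft_force: [-0.2, -0.7, -0.4]
width: 0.3
grasp_force: 0.0
[ 0.32194604  0.44964636  1.93490683 -0.82068381  0.36555765 -0.34006352] [-0.19681122 -0.73705285 -0.43907022]
shift [-0.069  0.005 -0.081] turn [0.004 0.004 0.007] t 11.62
top guide 4 [640.379782   157.76670784] th 0.4508478519821738
wrist [329.81847945  46.22844671] [ 302   15   58   64 2749] [557.67960322 181.46930166] 187.2840026373366 th 0.347583678338177
```

View pics/w7.png

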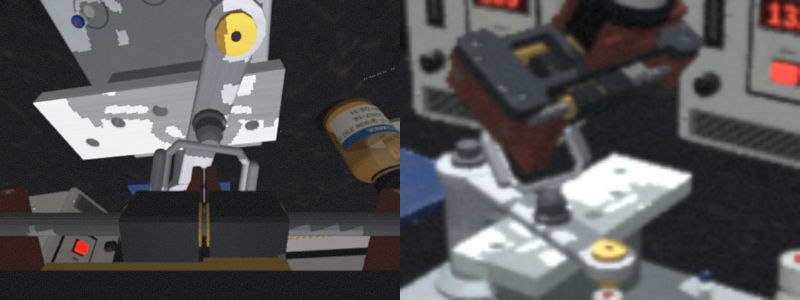

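```bash
python3 -m inch '[[0.03,0,0,0,0,0,1],[0.045,0,0,0,0,0,1],[0.045,0,-0.1,0,0,0,1],[0.045,0,-0.25,0,0,0,1],[0.045,0,-0.45,0,0,0,1],[0.045,0,-0.65,0,0,0,1],[0.045,0,-0.8,0,0,0,1],[0.045,0,-0.8,0,0,0,1]]'
python3 look.py w8.png
python3 - <<'E'
import cv2,numpy as np
b=cv2.imread("pics/w8.png");t=cv2.imread("pics/top_w8.png")
cv2.imwrite("pics/f8.png",np.vstack([b,cv2.resize(t[130:290,160:400],(450,300)).__class__ and cv2.copyMakeBorder(cv2.resize(t[130:290,160:400],(450,300)),0,0,0,350,cv2.BORDER_CONSTANT)]))
E
```

```text
t: 12.78
ee_pos: [583.6, 158.5, 251.3]
orientation: [0.245, 2.569, -0.07]
ft_force: [-0.2, -0.4, -0.1]
width: 0.3
grasp_force: 0.0
[ 0.39713072  0.20999618  1.99553489 -0.61575117  0.53690997 -0.51149355] [-0.24286273 -0.38516622 -0.12527416]
shift [-0.113  0.003  0.731] turn [0.005 0.006 0.007] t 12.78
top guide 7 [576.95470569 182.49167539] th 0.40002312139502166
wrist [307.5172956   91.79716981] [293  78  30  29 636] [557.61942955 181.69361894] 187.42605929535233 th 0.34856436347936826
```

View pics/f8.png

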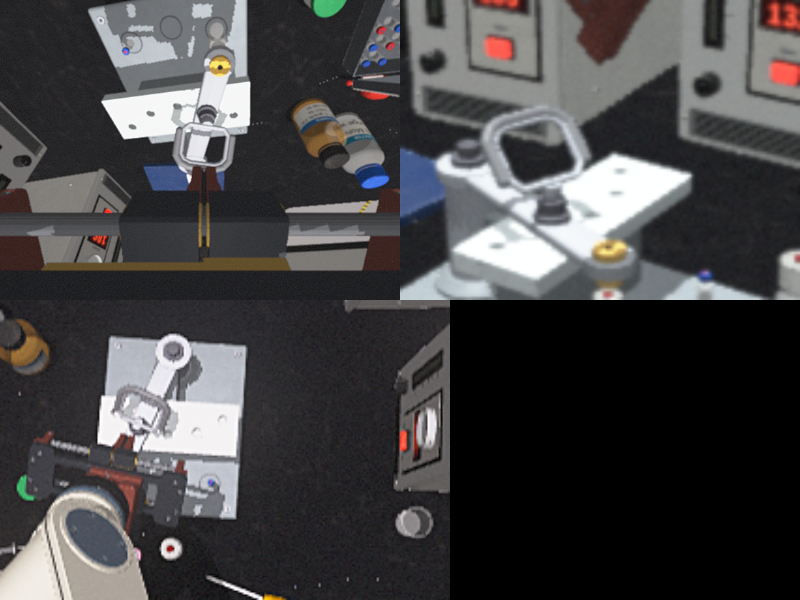

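Run:
```python
from h import *
o=ctrl.get_obs();a=PSI-.349;i=np.array([np.cos(a),np.sin(a)])
for n in("scene","wrist"):
    c=cam(n,o)
    for th,l in((.349,0),(.349,12)):
        for r,z,nm in((103,162,"ringc"),(0,134,"cap"),(190,123,"guide")):
            u,v=proj(c,[*(P0-r*i),z+(l if r==103 else 0)])
            print(n,l,nm,"crop px",((u-200)/.35+400,(v-150)/.35) if n=="scene" else (u/1.4,v/1.4))
```

```text
scene 0 ringc crop px (np.float64(541.1113754201209), np.float64(152.61001830034715))
scene 0 cap crop px (np.float64(471.98293617387657), np.float64(142.88380401634194))
scene 0 guide crop px (np.float64(612.4229602570465), np.float64(248.61453960944786))
scene 12 ringc crop px (np.float64(540.5912768988848), np.float64(136.91672832436407))
scene 12 cap crop px (np.float64(471.98293617387657), np.float64(142.88380401634194))
scene 12 guide crop px (np.float64(612.4229602570465), np.float64(248.61453960944786))
wrist 0 ringc crop px (np.float64(204.76927495538808), np.float64(144.46962062612678))
wrist 0 cap crop px (np.float64(192.00493212096887), np.float64(173.00633947238538))
wrist 0 guide crop px (np.float64(221.385869713687), np.float64(64.89604621875645))
wrist 12 ringc crop px (np.float64(204.78446946161858), np.float64(151.6927180666722))
wrist 12 cap crop px (np.float64(192.00493212096887), np.float64(173.00633947238538))
wrist 12 guide crop px (np.float64(221.385869713687), np.float64(64.89604621875645))
```

The ring centre at (535,150) matches the seated prediction (541,153), not the standing one (541,137). The measured arm angle is 0.3486. The robot is clear.

```bash
python3 -c "
from workcell import ctrl
print(ctrl.close_job())"
```

```text
the job is handed in; nothing more can be done
None
```

The job is handed in: the swing arm sits one hole towards the tall vial (left, measured 0.349 rad), the camera check shows the pin fully home, and the robot is clear of everything.

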